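Roll the dosing tank home and hold a refill cartridge on its fill nipple

TASK

Push the white dosing tank along the rollers until it is home against the stop in its bay. Then take the refill cartridge out of its stand and press it squarely onto the tank's tilted nipple until both clips snap over its lip, and finish while still gripping it and pushing it down against the orange spring collar, so that the collar stays pressed nearly to the bottom. Leave the other things on the worktop where they are.

Things in the scene. Friction and masses are not known exactly. Their poses are not given: they have to be found in the camera images.
- station: Fixed aluminium roller track, mm: 330 long, 144 wide, blue bay at the far end. Origin: centre of its underside; x runs along the track to the bay, z up. The tank rides on 9 rollers, tops 36 high; side rails 116 apart inside, 56 high (bay 80). Against the rubber stops the tank's origin is at x = +85. The near end is open.
- tank: White dosing tank with blue band, mm: 130 long (x, along the track) x 110 wide x 80 tall, 0.9 to 1.6 kg, loose on the rollers, rolls with under 3 N. Origin: centre of its underside; x to the bay, z up. Starts 85 to 115 short of home. Its near face is flat, at x = -65; a cap 26 across, 12 high, stands on top at its near right corner.
- nipple: Fill fitting on the tank, mm. Origin: on its axis, on top of its grey foot (64 across), 15 ahead of the tank's centre, 94 above its underside. z: the nipple's axis, leaning 0.40 rad back to the track's near end; y: the tank's y. Brass pin 16 across, domed, to z = 34; orange sprung collar 34 across, top at z = 14; sprung steel clips at y = +20 and -20, to z = 22, up to 31 out.
- nipple_tip (a point): Domed end of the brass pin, on the axis, 34 mm above the nipple's origin.
- valve (a joint): How far the orange collar is pressed down along the nipple axis, m: 0 up, 0.008 bottom. Spring: 1.5 N at 0, 8 N at 0.008. The coupler's mouth bears on it, so the mouth is then 14 mm minus this value above the nipple's origin. Held by the clips alone the collar rises to 3 mm or less; it must be held down further by hand.
- clip_left (a joint): How far the clip on the nipple's +y side is pushed outward, m: 0 at rest, about 0.0025 while the coupler's lip passes, back near 0 when snapped over the lip. Spring 5.5 N at rest, 7 N spread.
- clip_right (a joint): The same for the clip on the -y side.
- cartridge: Refill cartridge, 117 mm long, 0.13 to 0.25 kg, round about z. Origin: centre of its mouth (lower end); z to its grip. From the mouth up, mm: steel lip 38 across (0 to 4.5), tube 30 across (to 36), bore 20 across, 36 deep; blue flange 52 (36 to 54); white grip 38 (54 to 112); cap 32. Starts upright, mouth down, in the stand. Snaps on with 6 to 14 N, pulled in, mouth 11 above the nipple's origin.
- coupler_mouth (a point): Centre of the coupler's mouth, the same point as the cartridge's origin.
- stand: Fixed grey stand, mm: foot 90 across; cup 52 across, 34 tall, 43 inside; its inner floor, on which the cartridge stands, is 10 above the worktop. Origin: centre of its underside.
- wall_tap: Fixed chrome tap behind the sink, in the way of a swing from the stand to the track: it reaches 120 mm from its origin to front and back, 60 mm wide, and its top is 111 mm above its origin (its underside), some 245 mm above the worktop. Pass well above it or in front of it.
- soap_pump: Bystander, loose: brown soap bottle with a black pump, 185 tall (mm). Origin: centre of its underside.
- wash_liquid: Bystander, loose: tall bottle with a yellow cap, 258 tall (mm). Origin: centre of its underside.
- wax_pot: Bystander, loose: low round pot, white below and tan above, 62 across (mm). Origin: centre of its underside.
- masking_tape: Bystander, loose: roll of beige tape lying flat, 100 across (mm). Origin: centre of its underside.
- stain_dropper: Bystander, loose: small brown dropper bottle, 102 tall (mm). Origin: centre of its underside.
- thread_0: Bystander, loose: reel of red thread, 43 tall (mm). Origin: centre of its underside.
Things that resemble listed ones, but are neither listed nor needed, are in the scene too. What is shaped like the cartridge but yellow is not meant.

How it is judged:
On the way, in this order (a step that is already met when the one before it is completed fails the run):
1. the tank is home against the bay's stop, the cartridge still off the nipple (x of tank in the frame of station above 0.079 m and angle between tank's own z axis and vertical below 0.06 rad and distance between coupler_mouth and nipple_tip above 0.06 m), for 0.2 s.
2. the coupler is squarely on the nipple and both clips have snapped over its lip (x of tank in the frame of station above 0.079 m and angle between the z axis of cartridge and the z axis of nipple, either way round below 0.1 rad and x of coupler_mouth in the frame of nipple between -0.005 and 0.005 m and y of coupler_mouth in the frame of nipple between -0.005 and 0.005 m and z of coupler_mouth in the frame of nipple below 0.0125 m and value of joint each of clip_left, clip_right below 0.001 m), for 0.2 s.
At the end, for the whole second after the job is handed in: Tank within 6 mm of its stop, level; coupler mouth on the nipple's axis within 5 mm, square within 0.10 rad; both clips within 1 mm of rest over the lip; collar held still, at least 5.5 of its 8 mm down; the fingers still on the cartridge (over 2 N) (all of step 2 and angle between tank's own z axis and vertical below 0.06 rad and value of joint valve above 0.0055 m and velocity of joint valve below 0.01 m/s and contact force between the fingers and cartridge above 2 N); the arm keeps its last pose, push and grip.
It fails at once if another thing on the worktop is moved more than 25 mm (distance of any of soap_pump, wash_liquid, wax_pot, masking_tape, stain_dropper, thread_0 from where it was at the start of the episode above 0.025 m).
It fails at once if the tank is tipped (angle between tank's own z axis and vertical above 0.2 rad).
It also fails if it takes over 67 s, if anything falls off the work surface, if the arm or the gripper's body presses on something with over 40 N, if the wrist force passes 120 N, or if a joint passes its speed limit or range.

ROBOT

A 6-joint arm with a two-finger parallel gripper is mounted at the origin on a cart in front of the work surface, level with it; the furniture and walls round the work are solid. World frame = base frame: x ahead of the robot, y to its left, z up, the work surface at z = 0. Lengths are in m, angles in rad, forces in N, time in s.
With the tool pointing down it reaches from about 0.25 to 0.725 m from the base axis. Payload 4 kg.
Tool frame: the origin (TCP) lies midway between the tips of the shut fingers; the grasp point (between the pads) lies 19 mm behind it; z points along the fingers, y is the line along which they close (so a half turn about z gives the same grasp; the last joint's range is limited). The gripper opens to 85 mm and grips with 20 to 120 N. Pads are 22 mm wide; open, the fingers measure 114 mm over their backs; the gripper's body (76 mm by 85 mm) begins 54 mm behind the grasp point. The pads swing forward as they close: fully open they stand 13 mm farther back than shut.
Start: joints at [1.328, 0.241, 0.005, 1.335, 0, 1.571], TCP at [0.12, 0.485, 0.203] pointing down, gripper open.
Joint ranges: [-2.72, 2.72], [-1.05, 1.87], [-1.09, 1.28], [-1.99, 2.15], [-1.42, 1.44], [-3.14, 3.14]. Speed limits (rad/s): [2.79, 2.79, 3.14, 3.14, 3.14, 3.14].

INTERFACE

Orientations are given as a unit quaternion [x, y, z, w].
In Python, from workcell import bot gives the robot as it stands. The module is installed in compiled form; this text tells all that it offers.
- The arm moves only by the tool drive_tool, never from a script. Its arguments are lists of equal length, an entry for each row: "slide": the shift along the tool's x, y, z scaled (see below), a list of three; "rotation": the turn, a rotation vector about the tool's x, y, z scaled (see below), a list of three. A call has exactly 8 rows; each row is the pose to reach, as a shift and turn from the pose commanded when the call began, along the tool's axes at that moment; what a row does not reach only later rows make up. The controller multiplies each number of a shift by 250 mm and each number of a turn by 0.5 rad. A row lasts 1/8 s, in which the tool goes at most 62.5 mm and 10.7 degrees, less where a joint would pass 70% of its speed; a pose out of reach is approached as far as the arm can. A call with a number of a shift or a turn outside -1 to 1 is refused whole. A call with a gripper value outside its range is refused whole. "gripper" is the opening, from 0 (shut) to 1 (fully open), set as the call begins (left out, the last holds). The fingers move at their own pace and stop on an object; the grip force is fixed at half the most. Time passes only in rows, so rows that repeat a pose let the fingers close, or fill a call up. It gives the time, the measured TCP pose, the force, the opening and the grip force at its end, in the units of the state.
- bot.get_obs(): the state, without advancing time (a new reading comes with each control period).
- bot.camera(name): name is "side" or "top" or "wrist"; returns a dict with "image" (400x640x3 uint8, red, green, blue), "z_map" (400x640 float32, m along the optical axis (not along the pixel's ray), 0 where there is no reading), "camera_matrix" (3x3 intrinsics, pixels), "xyz" and "orientation" of the camera in the world. Camera axes: x right, y up, looking along -z (the intrinsics and any distortion apply to the point x, -y, -z); pixel columns grow to the right and rows downward; lengths in m; the calibration is good to about 2 mm. The wrist camera is an equidistant fisheye: a pixel r from the principal point sees the ray r / f radians off the axis. A picture is of the moment at which its call begins.
- bot.job_done(): hands the job in; it is judged then, once.
The state is a dict: "clock": time; "joint_pos": joint angles; "joint_vel": joint speeds; "tau": joint torques, N m; "eef_pos": TCP position; "tool_rot": TCP orientation; "ft_force": force on the tool from outside, world axes, zero at the start; "ft_torque": the same for the moment, N m; "grip_width": finger opening in m; "grasp_force": force on a finger pad.
Only numpy, scipy, OpenCV 4.12 (cv2) and the standard library are available. Lean on these libraries where they do the work, as an engineer would, in place of code of your own. Each camera call takes 0.05 s, during which the arm holds its last target. There are 200 camera calls.

## Working session

There is one attempt and no reset: what is moved stays moved. The work goes in short steps, Python scripts to look and compute and a tool call to move; the robot and the scene stay as the last step left them, time stands still between calls to the robot, and variables do not carry over. Pictures are saved under pics/ and viewed, at most 10 in all, crops included, and the job is handed in when it is done.

Besides the shell and the picture viewer there is one more tool, called after "Call:" in YAML: its name, and indented under it one key for each argument. drive_tool: Moves the arm, as the interface text tells. Shifts and turns lie within -1 to 1; 1 stands for 250 mm of shift or 0.5 rad of turn. Its arguments: {"type":"object","properties":{"slide":{"type":"array","items":{"type":"array","items":{"type":"number"}}},"rotation":{"type":"array","items":{"type":"array","items":{"type":"number"}}},"gripper":{"type":"number"}},"required":["slide","rotation"]}

```bash
mkdir -p pics; cat > h.py <<'E'
import numpy as np, cv2
from scipy.spatial.transform import Rotation as R
from workcell import bot
def cloud(c):
    z=c["z_map"];K=np.array(c["camera_matrix"]);v,u=np.mgrid[:400,:640]
    x=(u-K[0,2])/K[0,0];y=(v-K[1,2])/K[1,1]
    P=np.stack([x*z,-y*z,-z],-1)
    return P@R.from_quat(c["orientation"]).as_matrix().T+np.array(c["xyz"])
E
python3 - <<'E'
from h import *
o=bot.get_obs();print(o)
ims=[]
for n in("side","top"):
    c=bot.camera(n);np.save(n+".npy",c,allow_pickle=True);ims.append(c["image"]);print(n,c["xyz"],c["orientation"],c["camera_matrix"])
    cv2.imwrite(f"pics/{n}.png",c["image"][:,:,::-1])
E
```

```text
{'clock': 0.0, 'joint_pos': array([1.32803459e+00, 2.41401493e-01, 3.73661558e-03, 1.33521404e+00,
       9.33546686e-06, 1.57080189e+00]), 'joint_vel': array([ 0.00145786, -0.00028917,  0.0004419 ,  0.00165029,  0.00094308,
       -0.00084072]), 'tau': array([-9.02176434e-04, -3.72321224e+01,  2.52406633e+01,  1.70326192e-02,
        1.95733128e-05, -3.39519186e-07]), 'eef_pos': array([0.12002296, 0.48466861, 0.20192349]), 'tool_rot': array([ 1.21085729e-01,  9.92641507e-01, -1.03306906e-03, -1.30713710e-04]), 'ft_force': array([ 0.31927079, -0.31119631, -0.68430306]), 'ft_torque': array([ 0.01965296, -0.01428311,  0.02395215]), 'grasp_force': 0.0, 'grip_width': 0.0854871097050829}
side [0.31190966 0.90028553 0.94387308] [-0.03603739  0.38564847  0.91905771 -0.07286627] [[381.03660587   0.         320.69731255]
 [  0.         381.03660587 202.34660768]
 [  0.           0.           1.        ]]
top [0.20353204 0.04584468 1.3596561 ] [ 0.07990052 -0.07422061 -0.66694537  0.73708281] [[401.24870847   0.         320.92030108]
 [  0.         401.24870847 197.49367173]
 [  0.           0.           1.        ]]
```

View pics/side.png

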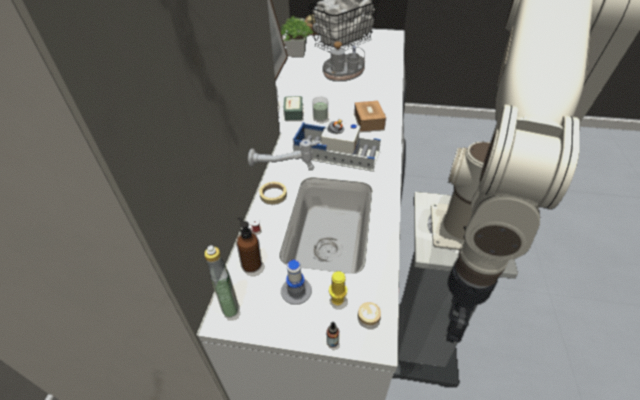

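View pics/top.png

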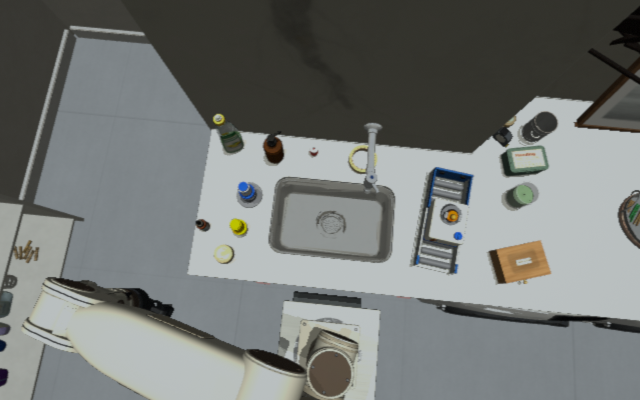

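Side view: the cartridge (white and blue, in its grey stand) is at (295,280) and a yellow look-alike at (338,288). Top view: the same two are at (247,190) and (238,227). The one with the blue flange in the grey stand fits the description. The track lies at top (445,215), with the blue bay at its far end (450,185), the orange collar at (452,215) and the cap at (458,236).

```bash
python3 - <<'E'
from h import *
out=[]
for n in("side","top"):
    c=np.load(n+".npy",allow_pickle=True).item();P=cloud(c);hsv=cv2.cvtColor(c["image"],cv2.COLOR_RGB2HSV)
    h,s,v=[hsv[...,i].astype(int) for i in range(3)]
    def rep(name,m):
        q=P[m];
        if len(q): print(n,name,len(q),"med",np.median(q,0).round(4),"min",q.min(0).round(3),"max",q.max(0).round(3))
    blue=(h>100)&(h<130)&(s>120)&(v>60); org=(h>4)&(h<18)&(s>150)&(v>120); 
    X,Y,Z=P[...,0],P[...,1],P[...,2]
    R1=(X>0)&(X<.8)&(abs(Y)<.8)&(Z>0.005)
    U=np.mgrid[:400,:640][1]
    if n=="top": left=U<300
    else: left=np.mgrid[:400,:640][0]>220
    rep("cart blue",blue&R1&left)
    b=blue&R1&~left; rep("station blue",b)
    rep("orange",org&R1&~left)
    if n=="top":
        # tank top white z~0.116
        for lo,hi in((.108,.122),(.125,.135)):
            m=R1&~left&(Z>lo)&(Z<hi)&(U<480)&(U>410); q=P[m]
            if len(q)>20:
                r=cv2.minAreaRect((q[:,:2]*1000).astype(np.float32));print("tank",lo,len(q),r)
        q=P[R1&~left&(Z>.03)&(U<480)&(U>405)&(X>.1)]; print("station rect",cv2.minAreaRect((q[:,:2]*1000).astype(np.float32)))
    if n=="top":
        q=P[R1&left&(Z>.10)&(U>235)&(U<262)&(np.mgrid[:400,:640][0]<210)&(np.mgrid[:400,:640][0]>175)];print("cart top",q.shape,q.mean(0),q.max(0))
    x0,y0,w,hh=(400,160,90,115) if n=="top" else (250,100,150,100)
    a=cv2.resize(c["image"][y0:y0+hh,x0:x0+w],None,fx=4,fy=4,interpolation=cv2.INTER_CUBIC)
    x0,y0,w,hh=(190,105,80,160) if n=="top" else (250,240,150,100)
    d=cv2.resize(c["image"][y0:y0+hh,x0:x0+w],(int(w*a.shape[0]/hh),a.shape[0]),interpolation=cv2.INTER_CUBIC)
    e=np.hstack([a,d]);out.append(cv2.resize(e,None,fx=min(1,800/e.shape[1]),fy=min(1,800/e.shape[1])))
w=max(o.shape[1] for o in out)
e=np.vstack([cv2.copyMakeBorder(o,0,0,0,w-o.shape[1],0) for o in out])
f=min(1,600/e.shape[0]);cv2.imwrite("pics/crop1.png",cv2.resize(e,None,fx=f,fy=f)[:,:,::-1])
E
```

```text
side cart blue 157 med [0.4881 0.3256 0.0661] min [0.464 0.304 0.053] max [0.51  0.345 0.128]
side station blue 152 med [ 0.5852 -0.3602  0.0694] min [ 0.393 -0.424  0.034] max [ 0.622 -0.277  0.128]
side orange 3 med [ 0.465  -0.337   0.1445] min [ 0.46  -0.346  0.144] max [ 0.468 -0.336  0.15 ]
top cart blue 141 med [0.4842 0.3143 0.0675] min [0.204 0.046 0.006] max [0.52  0.342 1.36 ]
top station blue 305 med [ 0.5545 -0.3518  0.0801] min [ 0.204 -0.419  0.009] max [0.626 0.046 1.36 ]
top orange 15 med [ 0.4458 -0.3376  0.136 ] min [ 0.443 -0.358  0.122] max [ 0.465 -0.326  0.141]
tank 0.108 1158 ((549.2116088867188, -316.14923095703125), (347.54632568359375, 224.4793701171875), 0.11153534054756165)
tank 0.125 152 ((555.3264770507812, -309.633544921875), (220.2089080810547, 334.3560485839844), 89.73196411132812)
station rect ((462.030029296875, -198.48782348632812), (412.9298095703125, 579.281494140625), 82.09612274169922)
cart top (132, 3) [0.47984087 0.31298777 0.15065305] [0.50754545 0.33986518 1.3596561 ]
```

View pics/crop1.png

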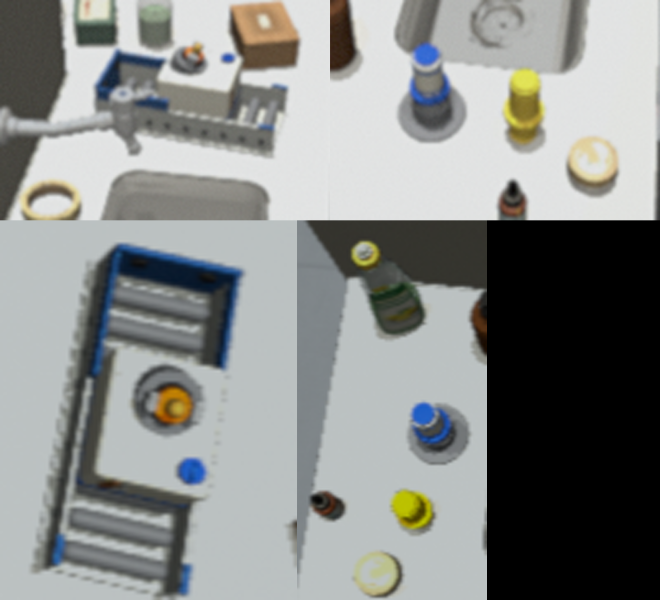

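The crop confirms it: the cartridge in the grey stand has a blue cap, white grip and blue flange, and the other one is all yellow. The tank sits mid-track with its nipple leaning towards the near end.

```bash
python3 - <<'E'
from h import *
c=np.load("top.npy",allow_pickle=True).item();P=cloud(c);hsv=cv2.cvtColor(c["image"],cv2.COLOR_RGB2HSV)
h,s,v=[hsv[...,i].astype(int) for i in range(3)]
V,U=np.mgrid[:400,:640];X,Y,Z=P[...,0],P[...,1],P[...,2]
ok=c["z_map"]>0
box=ok&(U>400)&(U<490)&(V>160)&(V<275)
def mr(n,m):
    q=(P[m][:,:2]*1000).astype(np.float32)
    print(n,len(q),np.median(P[m],0).round(4),[np.round(k,1) for k in cv2.minAreaRect(q)])
blue=(h>100)&(h<130)&(s>120)&(v>60)
print(np.median(Z[box&(Z<.02)]))
mr("bay rim",box&blue&(Z>.075)&(Z<.086)&(X>.45))
mr("all station",box&(Z>.02)&(Z<.09))
mr("rails",box&(Z>.05)&(Z<.062))
m=box&(Z>.110)&(Z<.121)&(s<60);n,l,st,ce=cv2.connectedComponentsWithStats(m.astype(np.uint8));k=1+st[1:,4].argmax();mr("tank top",l==k)
mr("tankall",box&(Z>.105))
mr("cap",box&blue&(Z>.12))
for zz in range(40,130,10): 
    pass
# side cam tank near face/cap
b2=ok&(U>232)&(U<265)&(V>172)&(V<212)
mr("cartcap",b2&(Z>.118)&(Z<.135))
mr("flange",b2&blue&(Z>.05)&(Z<.075))
mr("foot",b2&(Z>.006)&(Z<.02)&(s<60)&(v<190))
mr("yellow",ok&(U<300)&(V>200)&(V<250)&(h>24)&(h<35)&(s>180))
c2=np.load("side.npy",allow_pickle=True).item();P=cloud(c2);hsv=cv2.cvtColor(c2["image"],cv2.COLOR_RGB2HSV)
h,s,v=[hsv[...,i].astype(int) for i in range(3)];Z=P[...,2];ok=c2["z_map"]>0
blue=(h>100)&(h<130)&(s>120)&(v>60)
b=ok&(V>240)&(U>270)&(U<315)
mr("s cap",b&(Z>.116)&(Z<.135)&blue); mr("s flange",b&blue&(Z>.05)&(Z<.08))
b=ok&(U>290)&(U<385)&(V>115)&(V<170)
mr("s bayrim",b&blue&(Z>.075)&(Z<.086)); mr("s station",b&(Z>.02)&(Z<.09));mr("s tanktop",b&(Z>.110)&(Z<.121)&(s<60)); mr("s cap",b&blue&(Z>.12))
E
```

```text
-0.0004473744998498841
bay rim 164 [ 0.594  -0.3288  0.08  ] [array([ 554.4, -348.7]), array([128. , 135.6]), np.float64(83.5)]
all station 2115 [ 0.4924 -0.3275  0.0383] [array([ 460.1, -336.9]), array([134.2, 329.7]), np.float64(82.8)]
rails 330 [ 0.411  -0.2874  0.0555] [array([ 456.3, -337.4]), array([132.9, 322.1]), np.float64(82.7)]
tank top 965 [ 0.4325 -0.3245  0.1147] [array([ 445.3, -334.9]), array([108.5, 129.3]), np.float64(82.7)]
tankall 1415 [ 0.4425 -0.3301  0.1156] [array([ 445.7, -335.4]), array([110.8, 130.9]), np.float64(83.1)]
cap 45 [ 0.4002 -0.3629  0.1234] [array([ 400.4, -363.4]), array([22. , 21.3]), np.float64(47.2)]
cartcap 106 [0.4877 0.3206 0.1255] [array([488.7, 321.4]), array([35.2, 35.7]), np.float64(24.3)]
flange 66 [0.4748 0.3092 0.0628] [array([484.4, 315.2]), array([36.2, 49.1]), np.float64(49.0)]
foot 131 [0.4718 0.3084 0.008 ] [array([485. , 318.4]), array([84.4, 88.1]), np.float64(45.2)]
yellow 194 [0.3632 0.3222 0.1052] [array([366.4, 325. ]), array([37. , 46.5]), np.float64(74.2)]
s cap 75 [0.4895 0.3184 0.1255] [array([490.1, 318.8]), array([25.6, 28.1]), np.float64(62.2)]
s flange 82 [0.483  0.3353 0.061 ] [array([485.6, 328.6]), array([44.2, 31.1]), np.float64(13.4)]
s bayrim 19 [ 0.6151 -0.3325  0.0779] [array([ 583.7, -317.6]), array([ 80.3, 174. ]), np.float64(40.1)]
s station 1969 [ 0.426  -0.324   0.0472] [array([ 495.8, -436.9]), array([327.6, 420.4]), np.float64(83.6)]
s tanktop 362 [ 0.4308 -0.3144  0.114 ] [array([ 446.4, -337. ]), array([109.7, 128.8]), np.float64(80.1)]
s cap 11 [ 0.4003 -0.3598  0.1225] [array([ 399.3, -359.3]), array([14.9,  9.7]), np.float64(30.6)]
```

```bash
cat >> h.py <<'E'
YAW=-0.126
D=np.array([np.cos(YAW),np.sin(YAW),0]);L=np.array([-D[1],D[0],0]);ZW=np.array([0,0,1.])
ST=np.array([.460,-.337,0]); 
def down(tilt=0):   # tool z tilted forward by tilt, tool y = L
    a=-np.sin(tilt)*D+np.cos(tilt)*ZW  # axis (up)
    z=-a; y=L; return R.from_matrix(np.stack([np.cross(y,z),y,z],1))
def plan(*wps,start=None):
    o=bot.get_obs()
    p,r=(np.array(o["eef_pos"]),R.from_quat(o["tool_rot"])) if start is None else start
    for q,rr in wps:
        print("slide",(r.inv().apply(np.array(q)-p)/.25).round(3).tolist(),"rot",((r.inv()*rr).as_rotvec()/.5).round(3).tolist())
        p,r=np.array(q),rr
    return p,r
E
python3 - <<'E'
from h import *
plan(((.30,.30,.26),down()),((.36,.07,.26),down()),((.36,-.17,.26),down()),((.346,-.3226,.16),down()),((.346,-.3226,.075),down()))
c=np.load("top.npy",allow_pickle=True).item();P=cloud(c)
m=(P[...,2]>.1)&(P[...,2]<.4)&(P[...,0]>.2)&(P[...,0]<.85)&(P[...,1]>-.23)&(P[...,1]<.6)
q=P[m]
for a in np.arange(-.25,.6,.05):
    k=q[(q[:,1]>=a)&(q[:,1]<a+.05)]
    if len(k):print(a.round(2),k[:,0].min().round(3),k[:,0].max().round(3),k[:,2].max().round(3))
E
```

```text
slide [-0.876, -0.545, -0.231] rot [-0.004, -0.0, -0.234]
slide [-0.354, -0.883, 0.0] rot [0.0, 0.0, 0.0]
slide [-0.121, -0.952, 0.0] rot [0.0, 0.0, 0.0]
slide [-0.021, -0.613, 0.4] rot [0.0, 0.0, 0.0]
slide [0.0, 0.0, 0.34] rot [0.0, 0.0, 0.0]
-0.25 0.717 0.724 0.4
-0.2 0.716 0.723 0.4
-0.15 0.717 0.723 0.4
-0.1 0.486 0.723 0.4
-0.05 0.709 0.724 0.4
-0.0 0.717 0.723 0.4
0.05 0.716 0.723 0.4
0.1 0.716 0.723 0.399
0.15 0.716 0.723 0.4
0.2 0.608 0.723 0.4
0.25 0.61 0.723 0.4
0.3 0.349 0.723 0.4
0.35 0.373 0.724 0.4
0.4 0.634 0.723 0.4
0.45 0.364 0.723 0.399
0.5 0.72 0.722 0.296
```

Call:
drive_tool:
  slide:
    - [-0.11, -0.07, -0.03]
    - [-0.22, -0.14, -0.06]
    - [-0.33, -0.2, -0.09]
    - [-0.44, -0.27, -0.12]
    - [-0.55, -0.34, -0.14]
    - [-0.66, -0.41, -0.17]
    - [-0.77, -0.48, -0.2]
    - [-0.876, -0.545, -0.231]
  rotation:
    - [0, 0, -0.03]
    - [0, 0, -0.06]
    - [0, 0, -0.09]
    - [0, 0, -0.12]
    - [0, 0, -0.15]
    - [0, 0, -0.18]
    - [0, 0, -0.21]
    - [0, 0, -0.234]
  gripper: 0

```text
clock: 1.1
eef_pos: [0.3004, 0.2993, 0.2604]
tool_rot: [0.063, 0.998, -0.0, -0.0]
ft_force: [1.3, 0.2, 0.5]
grip_width: 0.0
grasp_force: 0.0
```

Call:
drive_tool:
  slide:
    - [-0.04, -0.11, 0]
    - [-0.09, -0.22, 0]
    - [-0.13, -0.33, 0]
    - [-0.18, -0.44, 0]
    - [-0.22, -0.55, 0]
    - [-0.27, -0.66, 0]
    - [-0.31, -0.77, 0]
    - [-0.354, -0.883, 0]
  rotation:
    - [0, 0, 0]
    - [0, 0, 0]
    - [0, 0, 0]
    - [0, 0, 0]
    - [0, 0, 0]
    - [0, 0, 0]
    - [0, 0, 0]
    - [0, 0, 0]

```text
clock: 2.1
eef_pos: [0.3599, 0.0693, 0.2602]
tool_rot: [0.063, 0.998, -0.0, -0.0]
ft_force: [-0.0, 0.1, -0.6]
grip_width: -0.0001
grasp_force: 0.0
```

Call:
drive_tool:
  slide:
    - [-0.02, -0.12, 0]
    - [-0.03, -0.24, 0]
    - [-0.05, -0.36, 0]
    - [-0.06, -0.48, 0]
    - [-0.08, -0.6, 0]
    - [-0.09, -0.72, 0]
    - [-0.11, -0.84, 0]
    - [-0.12, -0.952, 0]
  rotation:
    - [0, 0, 0]
    - [0, 0, 0]
    - [0, 0, 0]
    - [0, 0, 0]
    - [0, 0, 0]
    - [0, 0, 0]
    - [0, 0, 0]
    - [0, 0, 0]

```text
clock: 3.1
eef_pos: [0.3597, -0.1705, 0.2602]
tool_rot: [0.063, 0.998, 0.0, -0.0]
ft_force: [0.5, 0.4, -0.3]
grip_width: 0.0001
grasp_force: 0.0
```

Call:
drive_tool:
  slide:
    - [0, -0.08, 0.05]
    - [-0.01, -0.16, 0.1]
    - [-0.01, -0.24, 0.15]
    - [-0.01, -0.32, 0.2]
    - [-0.02, -0.4, 0.25]
    - [-0.02, -0.48, 0.3]
    - [-0.02, -0.56, 0.35]
    - [-0.02, -0.613, 0.4]
  rotation:
    - [0, 0, 0]
    - [0, 0, 0]
    - [0, 0, 0]
    - [0, 0, 0]
    - [0, 0, 0]
    - [0, 0, 0]
    - [0, 0, 0]
    - [0, 0, 0]

```text
clock: 4.1
eef_pos: [0.3456, -0.3234, 0.1596]
tool_rot: [0.063, 0.998, 0.0, -0.0]
ft_force: [0.8, 0.6, 0.1]
grip_width: 0.0002
grasp_force: 0.0
```

Call:
drive_tool:
  slide:
    - [0, 0, 0.1]
    - [0, 0, 0.2]
    - [0, 0, 0.3]
    - [0, 0, 0.34]
    - [-0.03, 0, 0.34]
    - [-0.06, 0, 0.34]
    - [-0.08, 0, 0.34]
    - [-0.1, 0, 0.34]
  rotation:
    - [0, 0, 0]
    - [0, 0, 0]
    - [0, 0, 0]
    - [0, 0, 0]
    - [0, 0, 0]
    - [0, 0, 0]
    - [0, 0, 0]
    - [0, 0, 0]

```text
clock: 5.1
eef_pos: [0.3713, -0.3257, 0.0762]
tool_rot: [0.063, 0.998, -0.0, 0.0]
ft_force: [-5.9, 1.0, 3.9]
grip_width: 0.0001
grasp_force: 2.7
```

Call:
drive_tool:
  slide:
    - [-0.03, 0, 0]
    - [-0.07, 0, 0]
    - [-0.12, 0, 0]
    - [-0.17, 0, 0]
    - [-0.22, 0, 0]
    - [-0.27, 0, 0]
    - [-0.31, 0, 0]
    - [-0.34, 0, 0]
  rotation:
    - [0, 0, 0]
    - [0, 0, 0]
    - [0, 0, 0]
    - [0, 0, 0]
    - [0, 0, 0]
    - [0, 0, 0]
    - [0, 0, 0]
    - [0, 0, 0]

```text
clock: 6.1
eef_pos: [0.4556, -0.336, 0.0754]
tool_rot: [0.063, 0.998, 0.0, -0.0]
ft_force: [-2.9, -0.4, 0.3]
grip_width: -0.0002
grasp_force: 1.0
```

Call:
drive_tool:
  slide:
    - [-0.01, 0, 0]
    - [-0.02, 0, 0]
    - [-0.025, 0, 0]
    - [-0.03, 0, 0]
    - [-0.035, 0, 0]
    - [-0.04, 0, 0]
    - [-0.045, 0, 0]
    - [-0.05, 0, 0]
  rotation:
    - [0, 0, 0]
    - [0, 0, 0]
    - [0, 0, 0]
    - [0, 0, 0]
    - [0, 0, 0]
    - [0, 0, 0]
    - [0, 0, 0]
    - [0, 0, 0]

```text
clock: 7.1
eef_pos: [0.4674, -0.3375, 0.0755]
tool_rot: [0.063, 0.998, 0.0, -0.0]
ft_force: [-1.8, 1.1, -0.3]
grip_width: 0.0002
grasp_force: 0.7
```

Call:
drive_tool:
  slide:
    - [-0.005, 0, 0]
    - [-0.01, 0, 0]
    - [-0.014, 0, 0]
    - [-0.018, 0, 0]
    - [-0.022, 0, 0]
    - [-0.026, 0, 0]
    - [-0.028, 0, 0]
    - [-0.028, 0, 0]
  rotation:
    - [0, 0, 0]
    - [0, 0, 0]
    - [0, 0, 0]
    - [0, 0, 0]
    - [0, 0, 0]
    - [0, 0, 0]
    - [0, 0, 0]
    - [0, 0, 0]

```text
clock: 8.1
eef_pos: [0.4699, -0.3378, 0.0755]
tool_rot: [0.064, 0.998, 0.0, -0.004]
ft_force: [-12.1, 3.1, 6.5]
grip_width: -0.0001
grasp_force: 6.1
```

Call:
drive_tool:
  slide:
    - [0.03, 0, 0]
    - [0.1, 0, 0]
    - [0.15, 0, -0.1]
    - [0.2, 0, -0.25]
    - [0.2, 0, -0.4]
    - [0.2, 0.0, -0.55]
    - [0.2, 0.0, -0.7]
    - [0.2, 0.0, -0.75]
  rotation:
    - [0, 0, 0]
    - [0, 0, 0]
    - [0, 0, 0]
    - [0, 0, 0]
    - [0, 0, 0]
    - [0, 0, 0]
    - [0, 0, 0]
    - [0, 0, 0]
  gripper: 1

```text
clock: 9.1
eef_pos: [0.4264, -0.3334, 0.2661]
tool_rot: [0.063, 0.998, -0.002, 0.003]
ft_force: [-0.6, -0.7, -0.6]
grip_width: 0.0849
grasp_force: 0.0
```

```bash
python3 - <<'E'
from h import *
o=bot.get_obs();print(o["eef_pos"])
w=bot.camera("wrist");np.save("w1.npy",w,allow_pickle=True);print(w["xyz"],w["orientation"],w["camera_matrix"])
c=bot.camera("top");np.save("top2.npy",c,allow_pickle=True)
s=bot.camera("side");np.save("side2.npy",s,allow_pickle=True)
a=c["image"][150:280,390:500];a=cv2.resize(a,None,fx=3,fy=3)
b=s["image"][90:180,260:400];b=cv2.resize(b,(400,257))
e=np.zeros((590,740,3),np.uint8);e[:390,:330]=a;e[:257,335:735]=b;e[390:,:320]=0
e[260:560,335:740]=cv2.resize(w["image"],(480,300))[:,40:445]
cv2.imwrite("pics/p2.png",e[:,:,::-1])
P=cloud(c);hsv=cv2.cvtColor(c["image"],cv2.COLOR_RGB2HSV)
h,s_,v=[hsv[...,i].astype(int) for i in range(3)];V,U=np.mgrid[:400,:640];Z=P[...,2]
box=(c["z_map"]>0)&(U>400)&(U<490)&(V>160)&(V<275)
m=box&(Z>.110)&(Z<.121)&(s_<60);n,l,st,ce=cv2.connectedComponentsWithStats(m.astype(np.uint8));k=1+st[1:,4].argmax()
q=P[l==k];r=cv2.minAreaRect((q[:,:2]*1000).astype(np.float32));print("tank top",len(q),r,"station frame",(np.array([*r[0],0])/1000-ST)@D,(np.array([*r[0],0])/1000-ST)@L)
o=box&(h>4)&(h<24)&(s_>130)&(Z>.12);print("orange",np.c_[U[o],V[o],(P[o]*1000).round(0)].astype(int).tolist())
print("exp nipple",ST+.1*D,"tip",ST+(.1-.0132)*D)
E
```

```text
[ 0.42639736 -0.3333873   0.26609683]
[ 0.34745465 -0.32213784  0.43696551] [-0.12215282 -0.10470336  0.65289431  0.74016547] [[309.70691629   0.         319.19404216]
 [  0.         309.70691629 199.27261603]
 [  0.           0.           1.        ]]
tank top 729 ((544.2870483398438, -347.67449951171875), (110.38174438476562, 128.15113830566406), 82.77845764160156) station frame 0.08496029338918089 2.2120455650380256e-06
orange [[454, 180, 573, -344, 134], [455, 180, 570, -343, 145], [456, 180, 569, -345, 151], [457, 180, 571, -350, 145], [458, 180, 574, -356, 135], [459, 180, 574, -358, 137], [454, 181, 567, -340, 145], [455, 181, 565, -342, 150], [456, 181, 566, -345, 149], [457, 181, 567, -349, 146], [458, 181, 568, -353, 144], [459, 181, 567, -354, 149], [460, 181, 571, -362, 137], [454, 182, 563, -340, 145], [455, 182, 564, -344, 144], [456, 182, 565, -348, 142], [457, 182, 564, -349, 147], [458, 182, 564, -353, 146], [459, 182, 565, -356, 145], [460, 182, 564, -358, 149], [461, 182, 569, -366, 134], [453, 183, 560, -338, 144], [454, 183, 560, -341, 145], [455, 183, 561, -344,
[... 1525 characters left out ...]
188, 543, -348, 151], [458, 188, 542, -349, 157], [459, 188, 543, -353, 154], [460, 188, 547, -361, 141], [461, 188, 547, -364, 141], [452, 189, 546, -341, 124], [453, 189, 543, -341, 135], [454, 189, 543, -344, 137], [455, 189, 545, -349, 131], [456, 189, 544, -350, 136], [457, 189, 545, -354, 133], [458, 189, 543, -354, 142], [459, 189, 544, -358, 139], [460, 189, 544, -361, 140], [461, 189, 549, -370, 123], [454, 190, 541, -345, 131], [455, 190, 540, -347, 136], [456, 190, 540, -350, 137], [457, 190, 541, -353, 137], [458, 190, 542, -357, 133], [459, 190, 545, -364, 124], [460, 190, 545, -366, 125]]
exp nipple [ 0.55920725 -0.34956669  0.        ] tip [ 0.54611189 -0.34790788  0.        ]
```

View pics/p2.png

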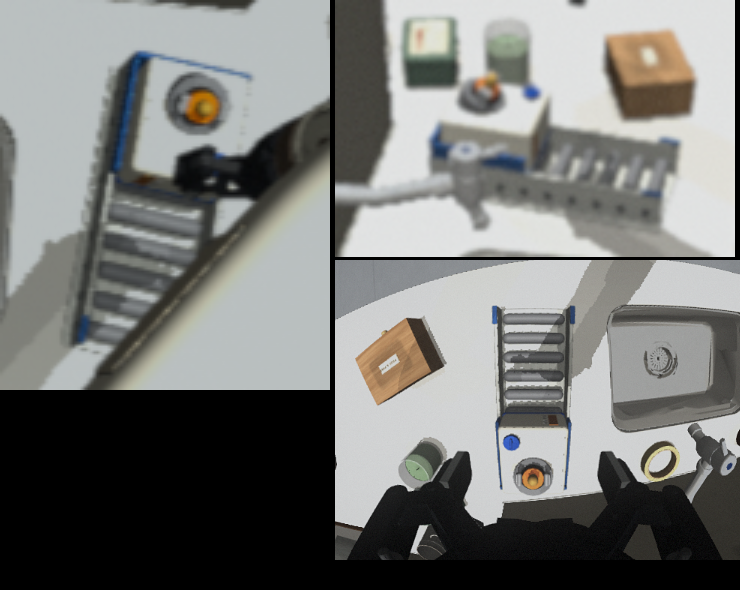

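Home is confirmed: the tank is at station x = 0.085, on the centreline. In the p2 wrist view the pin and collar sit at about (533,477), and the cap is at (512,441). Next I go to the cartridge.

```bash
cat >> h.py <<'E'
def fray(c,u,v):
    K=c["camera_matrix"];a=(np.array(u)-K[0,2])/K[0,0];b=(np.array(v)-K[1,2])/K[1,1];t=np.hypot(a,b);k=np.sin(t)/np.maximum(t,1e-9)
    d=np.stack([a*k,-b*k,-np.cos(t)],-1)
    return d@R.from_quat(c["orientation"]).as_matrix().T
def hit(c,u,v,z):
    d=fray(c,u,v);o=np.array(c["xyz"]);return o+d*((z-o[2])/d[...,2])[...,None]
E
python3 - <<'E'
from h import *
w=np.load("w1.npy",allow_pickle=True).item();hsv=cv2.cvtColor(w["image"],cv2.COLOR_RGB2HSV)
h,s,v=[hsv[...,i].astype(int) for i in range(3)];V,U=np.mgrid[:400,:640]
m=(abs(U-317)<40)&(abs(V-289)<40)&(s>110)&(h>4)&(h<35)
q=np.c_[U[m],V[m],h[m],v[m]];print(len(q),q.min(0),q.max(0),np.histogram(h[m],range(4,36,2)))
cr=w["image"][255:325,280:360];cv2.imwrite("pics/nip.png",cv2.resize(cr,None,fx=8,fy=8,interpolation=cv2.INTER_CUBIC)[:,:,::-1])
N=ST+.1*D+.13*ZW;A=-np.sin(.4)*D+np.cos(.4)*ZW
# expected projections
def proj(p):
    q=R.from_quat(w["orientation"]).inv().apply(p-np.array(w["xyz"]));q=q*[1,-1,-1];t=np.arctan2(np.hypot(q[0],q[1]),q[2]);K=w["camera_matrix"]
    return K[:2,2]+K[0,0]*t*q[:2]/np.hypot(q[0],q[1])
print("tip",proj(N+.034*A),"base",proj(N),"collar top",proj(N+.014*A), "collar L,R",proj(N+.014*A+.017*L),proj(N+.014*A-.017*L))
plan(((.37,-.17,.28),down()),((.37,.07,.28),down()),((.45,.28,.25),down()))
E
```

```text
637 [303 277   5  55] [331 305  22 212] (array([  1,   6,  52,  60,  83,  91, 211,  97,  31,   5,   0,   0,   0,
         0,   0]), array([ 4,  6,  8, 10, 12, 14, 16, 18, 20, 22, 24, 26, 28, 30, 32, 34]))
tip [319.76203408 293.79384732] base [319.82764242 287.41896793] collar top [319.80214385 289.90161107] collar L,R [334.61841785 289.86770521] [304.98854048 289.79959851]
slide [0.3, 0.617, -0.07] rot [-0.001, 0.002, 0.001]
slide [0.121, 0.952, 0.0] rot [0.0, 0.0, 0.0]
slide [-0.212, 0.874, 0.12] rot [0.0, 0.0, 0.0]
```

View pics/nip.png

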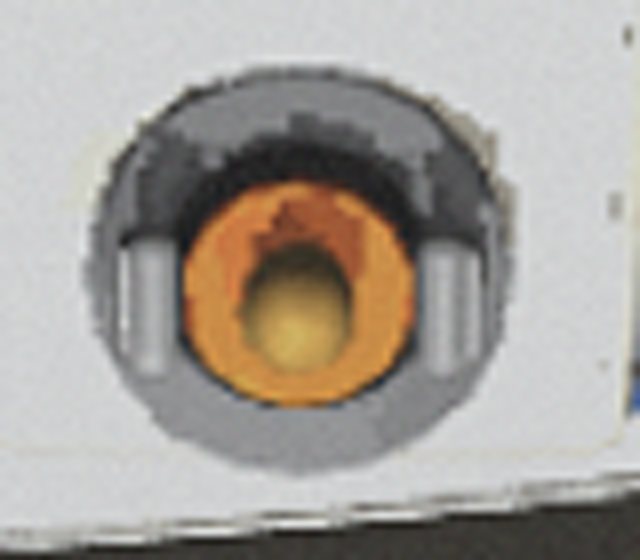

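The crop (8x) shows the collar ring centred at about (300,293), i.e. wrist pixel (317,291), with a clip on each side. That is within 3 mm of my estimate, and I'll settle the difference once the cartridge is in view.

Call:
drive_tool:
  slide:
    - [0.04, 0.05, -0.01]
    - [0.08, 0.12, -0.02]
    - [0.12, 0.2, -0.03]
    - [0.16, 0.28, -0.04]
    - [0.2, 0.36, -0.05]
    - [0.24, 0.45, -0.06]
    - [0.27, 0.53, -0.07]
    - [0.3, 0.617, -0.07]
  rotation:
    - [0, 0, 0]
    - [0, 0, 0]
    - [0, 0, 0]
    - [0, 0, 0]
    - [0, 0, 0]
    - [0, 0, 0]
    - [0, 0, 0]
    - [0, 0, 0]

```text
clock: 10.25
eef_pos: [0.3691, -0.1685, 0.2805]
tool_rot: [0.063, 0.998, 0.0, -0.0]
ft_force: [-0.3, 0.1, -0.6]
grip_width: 0.0855
grasp_force: 0.0
```

Call:
drive_tool:
  slide:
    - [0.02, 0.12, 0]
    - [0.03, 0.24, 0]
    - [0.05, 0.36, 0]
    - [0.06, 0.48, 0]
    - [0.08, 0.6, 0]
    - [0.09, 0.72, 0]
    - [0.11, 0.84, 0]
    - [0.12, 0.952, 0]
  rotation:
    - [0, 0, 0]
    - [0, 0, 0]
    - [0, 0, 0]
    - [0, 0, 0]
    - [0, 0, 0]
    - [0, 0, 0]
    - [0, 0, 0]
    - [0, 0, 0]

```text
clock: 11.25
eef_pos: [0.3688, 0.0715, 0.2803]
tool_rot: [0.063, 0.998, -0.0, -0.0]
ft_force: [0.2, 0.2, 0.3]
grip_width: 0.0855
grasp_force: 0.0
```

Call:
drive_tool:
  slide:
    - [-0.03, 0.11, 0.01]
    - [-0.06, 0.22, 0.03]
    - [-0.09, 0.33, 0.05]
    - [-0.12, 0.45, 0.07]
    - [-0.15, 0.57, 0.09]
    - [-0.18, 0.7, 0.11]
    - [-0.2, 0.82, 0.12]
    - [-0.212, 0.874, 0.12]
  rotation:
    - [0, 0, 0]
    - [0, 0, 0]
    - [0, 0, 0]
    - [0, 0, 0]
    - [0, 0, 0]
    - [0, 0, 0]
    - [0, 0, 0]
    - [0, 0, 0]

```text
clock: 12.25
eef_pos: [0.449, 0.2816, 0.2497]
tool_rot: [0.062, 0.998, -0.0, -0.001]
ft_force: [0.1, -0.6, 0.7]
grip_width: 0.0852
grasp_force: 0.0
```

```bash
python3 - <<'E'
from h import *
w=bot.camera("wrist");np.save("w2.npy",w,allow_pickle=True)
o=bot.get_obs();print(o["eef_pos"],o["tool_rot"],w["xyz"])
hsv=cv2.cvtColor(w["image"],cv2.COLOR_RGB2HSV);h,s,v=[hsv[...,i].astype(int) for i in range(3)]
m=((h>100)&(h<130)&(s>120)&(v>60)).astype(np.uint8)
n,l,st,ce=cv2.connectedComponentsWithStats(m)
for i in range(1,n):
    if st[i,4]>60: print(st[i],ce[i],hit(w,*ce[i],.127).round(4),hit(w,*ce[i],.064).round(4))
cv2.imwrite("pics/w2.png",w["image"][:,:,::-1])
E
```

```text
[0.44958156 0.28243591 0.24978868] [ 6.18352916e-02  9.98086289e-01  9.99657191e-05 -3.82452616e-04] [0.3712662  0.29214395 0.42116481]
[333 177  42  36 437] [350.81235698 189.15789474] [0.4599 0.312  0.127 ] [0.4789 0.3163 0.064 ]
[346 203  29  28 642] [360.02959502 216.13395639] [0.4897 0.3188 0.127 ] [0.515  0.3246 0.064 ]
[ 23 241  17  46  78] [ 30.43589744 263.8974359 ] [ 0.5191 -0.2075  0.127 ] [ 0.5508 -0.3145  0.064 ]
```

View pics/w2.png

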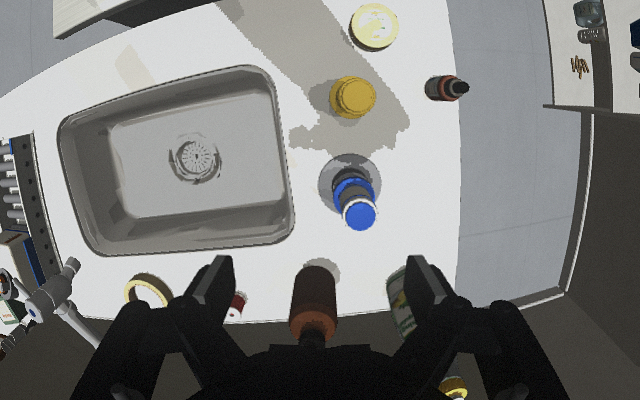

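The wrist view shows the cartridge cap at (360,216), the flange at (350,189) and the yellow decoy at (353,97). The soap bottle at (315,300) is farther back and clear of the fingers.

```bash
python3 - <<'E'
from h import *
plan(((.489,.320,.18),down()),((.489,.320,.077),down()))
E
```

```text
slide [-0.138, 0.169, 0.279] rot [0.0, -0.002, 0.005]
slide [0.0, 0.0, 0.412] rot [0.0, 0.0, 0.0]
```

Call:
drive_tool:
  slide:
    - [-0.05, 0.06, 0.08]
    - [-0.1, 0.12, 0.16]
    - [-0.138, 0.169, 0.24]
    - [-0.138, 0.169, 0.32]
    - [-0.138, 0.169, 0.42]
    - [-0.138, 0.169, 0.52]
    - [-0.138, 0.169, 0.62]
    - [-0.138, 0.169, 0.69]
  rotation:
    - [0, 0, 0.005]
    - [0, 0, 0.005]
    - [0, 0, 0.005]
    - [0, 0, 0.005]
    - [0, 0, 0.005]
    - [0, 0, 0.005]
    - [0, 0, 0.005]
    - [0, 0, 0.005]

```text
clock: 13.3
eef_pos: [0.4884, 0.3165, 0.0772]
tool_rot: [0.065, 0.998, -0.001, -0.001]
ft_force: [0.2, -0.3, -0.1]
grip_width: 0.0852
grasp_force: 0.0
```

Call:
drive_tool:
  slide:
    - [0, 0, 0]
    - [0, 0, 0]
    - [0, 0, 0]
    - [0, 0, 0]
    - [0, 0, 0]
    - [0, 0, 0]
    - [0, 0, 0]
    - [0, 0, 0]
  rotation:
    - [0, 0, 0]
    - [0, 0, 0]
    - [0, 0, 0]
    - [0, 0, 0]
    - [0, 0, 0]
    - [0, 0, 0]
    - [0, 0, 0]
    - [0, 0, 0]
  gripper: 0

```text
clock: 14.3
eef_pos: [0.4903, 0.3185, 0.0798]
tool_rot: [0.064, 0.998, 0.001, 0.001]
ft_force: [-0.0, -0.2, 5.3]
grip_width: 0.0355
grasp_force: 60.0
```

Call:
drive_tool:
  slide:
    - [0, 0, -0.03]
    - [0, 0, -0.1]
    - [0, 0, -0.2]
    - [0, 0, -0.3]
    - [0, 0, -0.4]
    - [0, 0, -0.55]
    - [0, 0, -0.7]
    - [0, 0, -0.8]
  rotation:
    - [0, 0, 0]
    - [0, 0, 0]
    - [0, 0, 0]
    - [0, 0, 0]
    - [0, 0, 0]
    - [0, 0, 0]
    - [0, 0, 0]
    - [0, 0, 0]

```text
clock: 15.3
eef_pos: [0.4892, 0.3178, 0.2797]
tool_rot: [0.064, 0.998, 0.0, 0.0]
ft_force: [0.5, -0.2, -1.8]
grip_width: 0.0354
grasp_force: 60.2
```

```bash
python3 - <<'E'
from h import *
w=bot.camera("wrist");np.save("w3.npy",w,allow_pickle=True)
o=bot.get_obs();print(o["eef_pos"],o["tool_rot"],w["xyz"])
hsv=cv2.cvtColor(w["image"],cv2.COLOR_RGB2HSV);h,s,v=[hsv[...,i].astype(int) for i in range(3)]
m=((h>100)&(h<130)&(s>120)&(v>60)).astype(np.uint8)
n,l,st,ce=cv2.connectedComponentsWithStats(m)
for i in range(1,n):
    if st[i,4]>60: print(st[i],ce[i])
np.set_printoptions(suppress=True)
s2=bot.camera("side");np.save("side3.npy",s2,allow_pickle=True)
e=np.vstack([cv2.resize(w["image"][150:400,150:490],(476,350)),cv2.resize(s2["image"][200:330,230:480],(476,247))])
cv2.imwrite("pics/w3.png",e[:,:,::-1])
E
```

```text
[0.49013918 0.31845386 0.28298301] [0.06407722 0.99794049 0.00177155 0.00239626] [0.41113043 0.32850378 0.45105211]
[ 282  184   77   57 1405] [319.8911032  205.30533808]
[288 227  65  19 152] [321.42105263 232.06578947]
[ 287  245   65   58 2886] [319.1015246  273.63825364]
```

View pics/w3.png

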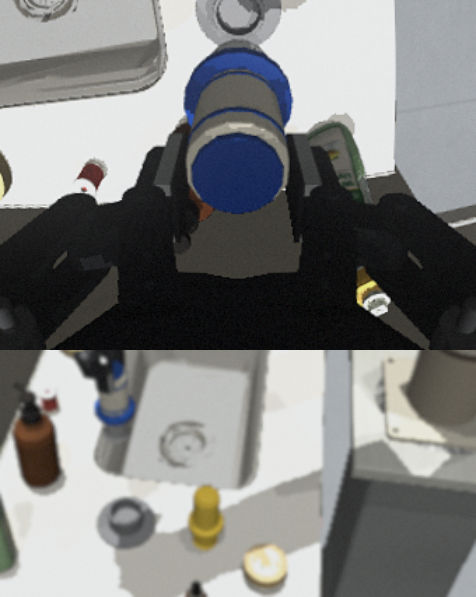

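Wrist view (top half): the cartridge is gripped straight, its cap at full-image pixel (319,274) and its flange at (320,205). Below, the side view shows the stand empty and the decoy and pot untouched.

```bash
cat >> h.py <<'E'
def wcloud(c):
    V,U=np.mgrid[:400,:640];d=fray(c,U,V);ax=R.from_quat(c["orientation"]).apply([0,0,-1.])
    return np.array(c["xyz"])+d*(c["z_map"]/np.maximum(d@ax,.05))[...,None]
def rect(q): return cv2.minAreaRect((q*1000).astype(np.float32))
E
python3 - <<'E'
from h import *
np.set_printoptions(suppress=True,precision=4)
w=np.load("w3.npy",allow_pickle=True).item();P=wcloud(w);o=bot.get_obs()
hsv=cv2.cvtColor(w["image"],cv2.COLOR_RGB2HSV);h,s,v=[hsv[...,i].astype(int) for i in range(3)]
n,l,st,ce=cv2.connectedComponentsWithStats(((h>100)&(h<130)&(s>120)&(v>60)).astype(np.uint8))
p=np.array([.4901,.3184,.2830]);Rt=R.from_quat([.0641,.9979,.0018,.0024])  # pose at the picture
for i in range(1,n):
    if st[i,4]>1000:
        q=Rt.inv().apply(P[l==i]-p); q=q[np.abs(q[:,2]-np.median(q[:,2]))<.004]
        c,r=cv2.minEnclosingCircle((q[:,:2]*1000).astype(np.float32))
        A=np.c_[q[:,:2],np.ones(len(q))];k=np.linalg.lstsq(A,q[:,2],rcond=None)[0]
        print("tool frame: med",np.median(q,0),"circle mm",c,r,"plane z=ax+by+c",k)
w=np.load("w1.npy",allow_pickle=True).item();P=wcloud(w)
hsv=cv2.cvtColor(w["image"],cv2.COLOR_RGB2HSV);h,s,v=[hsv[...,i].astype(int) for i in range(3)];V,U=np.mgrid[:400,:640]
N=ST+.1*D+.13*ZW;A=-np.sin(.4)*D+np.cos(.4)*ZW;X=np.cross(L,A)
m=(abs(U-317)<40)&(abs(V-289)<40)&(s>110)&(h>4)&(h<35)
q=P[m]-N;q=np.c_[q@X,q@L,q@A]
cz=q[(abs(q[:,2]-.014)<.004)]; c,r=cv2.minEnclosingCircle((cz[:,:2]*1000).astype(np.float32));print("collar in nipple frame",len(cz),np.median(cz,0),c,r)
t=q[q[:,2]>.026];print("tip",len(t),t.mean(0),t.max(0)); print(w["image"].shape,bot.get_obs()["eef_pos"],bot.get_obs()["clock"])
# foot: grey around
g=(abs(U-317)<50)&(abs(V-289)<45)&(s<50)&(v<175); f=P[g]-N;f=np.c_[f@X,f@L,f@A];f=f[abs(f[:,2])<.003]
c,r=cv2.minEnclosingCircle((f[:,:2]*1000).astype(np.float32));print("foot",len(f),c,r)
# tank plate in w1
m=(P[...,2]>.111)&(P[...,2]<.12)&(s<40)&(v>150)
q=P[m]-ST;q=np.c_[q@D,q@L];print("tank",len(q),rect(q))
E
```

```text
tool frame: med [0.0162 0.0002 0.0195] circle mm (1.111283302307129, -0.15656086802482605) 25.700016021728516 plane z=ax+by+c [ 0.0064 -0.0006  0.0194]
tool frame: med [ 0.0021 -0.0001 -0.044 ] circle mm (0.4599210023880005, -0.12930266559123993) 15.953325271606445 plane z=ax+by+c [ 0.0101 -0.0008 -0.044 ]
collar in nipple frame 463 [-0.0009 -0.0032  0.0132] (1.8599231243133545, -3.6530253887176514) 17.01209259033203
tip 145 [ 0.0014 -0.0037  0.0333] [0.0096 0.0036 0.3659]
(400, 640, 3) [0.4902 0.3185 0.2811] 15.4
foot 1108 (-25.070804595947266, -1.5943490266799927) 58.809120178222656
tank 5144 ((86.1837158203125, -3.574462890625), (126.26336669921875, 108.33895874023438), 0.2603137493133545)
```

```bash
cat >> h.py <<'E'
A4=-np.sin(.4)*D+np.cos(.4)*ZW;X4=np.cross(L,A4)
NIP=ST+.1*D+.13*ZW+.0013*D-.0034*L
def seat(hgt,dx=0,dy=0): return NIP+A4*(hgt+.0715)+X4*(.0006+dx)+L*(.0001+dy)
E
python3 - <<'E'
from h import *
print(seat(.074))
plan(((.38,.10,.31),down()),((.38,-.13,.31),down()),((.42,-.30,.31),down(.25)),(seat(.074),down(.4)),(seat(.04),down(.4)))
E
```

```text
[ 0.50441931 -0.34595301  0.26424803]
slide [0.325, -0.923, -0.12] rot [0.007, 0.008, -0.005]
slide [-0.116, -0.913, 0.0] rot [0.0, 0.0, 0.0]
slide [-0.244, -0.655, 0.0] rot [0.0, -0.5, 0.0]
slide [-0.302, -0.14, 0.266] rot [0.0, -0.3, -0.0]
slide [-0.0, 0.0, 0.136] rot [0.0, 0.0, 0.0]
```

Call:
drive_tool:
  slide:
    - [0.03, -0.07, -0.02]
    - [0.07, -0.18, -0.04]
    - [0.11, -0.3, -0.06]
    - [0.15, -0.43, -0.08]
    - [0.2, -0.56, -0.1]
    - [0.25, -0.7, -0.12]
    - [0.3, -0.83, -0.12]
    - [0.325, -0.923, -0.12]
  rotation:
    - [0, 0, 0]
    - [0, 0, 0]
    - [0, 0, 0]
    - [0, 0, 0]
    - [0, 0, 0]
    - [0, 0, 0]
    - [0, 0, 0]
    - [0, 0, 0]

```text
clock: 16.4
eef_pos: [0.3773, 0.098, 0.3066]
tool_rot: [0.064, 0.998, -0.001, -0.001]
ft_force: [0.4, -0.9, -2.1]
grip_width: 0.0355
grasp_force: 60.4
```

Call:
drive_tool:
  slide:
    - [-0.01, -0.11, 0]
    - [-0.03, -0.22, 0]
    - [-0.04, -0.33, 0]
    - [-0.06, -0.45, 0]
    - [-0.07, -0.57, 0]
    - [-0.09, -0.69, 0]
    - [-0.1, -0.81, 0]
    - [-0.116, -0.913, 0]
  rotation:
    - [0, 0, 0]
    - [0, 0, 0]
    - [0, 0, 0]
    - [0, 0, 0]
    - [0, 0, 0]
    - [0, 0, 0]
    - [0, 0, 0]
    - [0, 0, 0]

```text
clock: 17.4
eef_pos: [0.3775, -0.1315, 0.3064]
tool_rot: [0.064, 0.998, 0.0, -0.002]
ft_force: [0.6, -0.1, -2.0]
grip_width: 0.0352
grasp_force: 60.4
```

Call:
drive_tool:
  slide:
    - [-0.03, -0.08, 0]
    - [-0.06, -0.16, 0]
    - [-0.09, -0.24, 0]
    - [-0.12, -0.33, 0]
    - [-0.15, -0.42, 0]
    - [-0.18, -0.5, 0]
    - [-0.21, -0.58, 0]
    - [-0.244, -0.655, 0]
  rotation:
    - [0, -0.06, 0]
    - [0, -0.12, 0]
    - [0, -0.18, 0]
    - [0, -0.25, 0]
    - [0, -0.31, 0]
    - [0, -0.37, 0]
    - [0, -0.44, 0]
    - [0, -0.5, 0]

```text
clock: 18.4
eef_pos: [0.4175, -0.3011, 0.3062]
tool_rot: [0.064, 0.99, -0.007, 0.124]
ft_force: [1.2, -0.3, -2.9]
grip_width: 0.0353
grasp_force: 60.4
```

```bash
python3 - <<'E'
from h import *
print(bot.get_obs()["eef_pos"],bot.get_obs()["joint_pos"].round(2),bot.get_obs()["joint_vel"].round(3))
plan((seat(.06),down(.4)))
E
```

```text
[ 0.41747465 -0.30109029  0.30619872] [-0.71  0.07  0.03  1.33  0.14 -0.57] [-0.298  0.117  0.079 -0.216  0.19  -0.27 ]
slide [-0.324, -0.134, 0.308] rot [0.002, -0.303, -0.006]
```

Call:
drive_tool:
  slide:
    - [-0.05, -0.03, 0]
    - [-0.12, -0.06, 0.03]
    - [-0.2, -0.1, 0.07]
    - [-0.28, -0.134, 0.12]
    - [-0.324, -0.134, 0.18]
    - [-0.324, -0.134, 0.22]
    - [-0.324, -0.134, 0.24]
    - [-0.324, -0.134, 0.25]
  rotation:
    - [0, -0.06, 0]
    - [0, -0.12, 0]
    - [0, -0.18, 0]
    - [0, -0.24, 0]
    - [0, -0.303, -0.006]
    - [0, -0.303, -0.006]
    - [0, -0.303, -0.006]
    - [0, -0.303, -0.006]

```text
clock: 19.4
eef_pos: [0.507, -0.346, 0.2674]
tool_rot: [0.061, 0.978, -0.013, 0.199]
ft_force: [0.9, -0.2, -2.2]
grip_width: 0.0355
grasp_force: 60.4
```

```bash
python3 - <<'E'
from h import *
np.set_printoptions(suppress=True,precision=4)
w=bot.camera("wrist");s=bot.camera("side");np.save("w4.npy",w,allow_pickle=True)
o=bot.get_obs();p,r=o["eef_pos"],R.from_quat(o["tool_rot"]);print(o["clock"],p,"rel rot",(down(.4).inv()*r).as_rotvec())
m=p+r.apply([.0006,0,.0715])-NIP;print("mouth in nipple",m@X4,m@L,m@A4)
plan((seat(.04),down(.4)),(seat(.02),down(.4)))
P=wcloud(w);hsv=cv2.cvtColor(w["image"],cv2.COLOR_RGB2HSV);h,sa,v=[hsv[...,i].astype(int) for i in range(3)]
a=(P[...,2]>.111)&(P[...,2]<.12)&(sa<40)&(v>120);q=P[a]-ST;q=np.c_[q@D,q@L];print("tank",len(q),rect(q))
q=P-NIP;q=np.stack([q@X4,q@L,q@A4],-1);f=q[(abs(q[...,2])<.0025)&(np.hypot(q[...,0],q[...,1])<.045)&(P[...,2]>.1)]
print("foot L range",len(f),f.min(0),f.max(0))
e=np.vstack([cv2.resize(w["image"][120:330,180:460],(480,360)),cv2.resize(s["image"][95:165,290:400],(360,229))[:, :].repeat(1,0) if 0 else cv2.resize(s["image"][90:165,270:420],(480,240))])
cv2.imwrite("pics/w4.png",e[:,:,::-1])
E
```

```text
19.5 [ 0.5071 -0.3461  0.2677] rel rot [ 0.0007 -0.0016 -0.001 ]
mouth in nipple 0.0039062833817219 0.00022271601226948464 0.07616697043788913
slide [0.015, -0.001, 0.145] rot [-0.001, 0.003, 0.002]
slide [0.0, -0.0, 0.08] rot [0.0, 0.0, 0.0]
tank 6902 ((317.3433837890625, -337.7912902832031), (160.18548583984375, 968.5879516601562), 34.60918045043945)
foot L range 1558 [-0.0426 -0.0351 -0.0025] [0.0202 0.0339 0.0025]
```

View pics/w4.png

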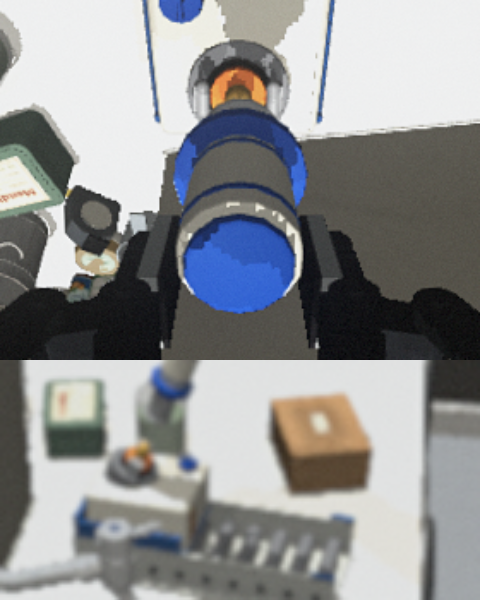

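The wrist crop shows the collar at (238,88) and the brass tip directly in line with the cartridge axis; laterally it looks good. One numeric check, then insert.

```bash
python3 - <<'E'
from h import *
np.set_printoptions(suppress=True,precision=4)
w=np.load("w4.npy",allow_pickle=True).item();P=wcloud(w);hsv=cv2.cvtColor(w["image"],cv2.COLOR_RGB2HSV);h,s,v=[hsv[...,i].astype(int) for i in range(3)]
q=P-NIP;q=np.stack([q@X4,q@L,q@A4],-1)
m=(h>4)&(h<24)&(s>110)&(np.linalg.norm(q,axis=-1)<.06);c=q[m]
k=c[abs(c[:,2]-.013)<.003];print("collar",len(k),k.min(0),k.max(0),cv2.minEnclosingCircle((k[:,:2]*1000).astype(np.float32)))
t=c[c[:,2]>.022];print("pin",len(t),t.min(0),t.max(0),t.mean(0))
f=q[(abs(q[...,2])<.003)&(np.hypot(q[...,0],q[...,1])<.036)&(s<60)&(v<170)];print("foot",f.min(0),f.max(0),cv2.minEnclosingCircle((f[:,:2]*1000).astype(np.float32)))
b=(h>100)&(h<130)&(s>120)&(v>60);g=q[b&(q[...,2]>.1)&(q[...,2]<.25)];
n,l,st,ce=cv2.connectedComponentsWithStats(b.astype(np.uint8))
for i in range(1,n):
    if st[i,4]>1000:
        d=q[l==i];d=d[abs(d[:,2]-np.median(d[:,2]))<.004];print("cart",len(d),np.median(d,0),cv2.minEnclosingCircle((d[:,:2]*1000).astype(np.float32)))
E
```

```text
collar 400 [-0.0157 -0.0157  0.0108] [0.0072 0.0158 0.0159] ((0.28904658555984497, -0.23458728194236755), 16.544340133666992)
pin 64 [-0.0068 -0.0072  0.0241] [-0.0006  0.0074  0.0332] [-0.0041 -0.0001  0.0295]
foot [-0.0339 -0.0314 -0.003 ] [0.0202 0.0313 0.0027] ((-2.0374159812927246, -0.5114975571632385), 32.51175308227539)
cart 1346 [-0.0112  0.002   0.1308] ((3.7582297325134277, 1.200257420539856), 25.891756057739258)
cart 2907 [0.0028 0.0009 0.1942] ((4.636002063751221, 0.9020152688026428), 16.09278106689453)
```

Call:
drive_tool:
  slide:
    - [0.008, -0.001, 0.02]
    - [0.016, -0.003, 0.04]
    - [0.016, -0.003, 0.06]
    - [0.016, -0.003, 0.08]
    - [0.016, -0.003, 0.1]
    - [0.016, -0.003, 0.12]
    - [0.016, -0.003, 0.14]
    - [0.016, -0.003, 0.145]
  rotation:
    - [0, 0.003, 0]
    - [0, 0.003, 0]
    - [0, 0.003, 0]
    - [0, 0.003, 0]
    - [0, 0.003, 0]
    - [0, 0.003, 0]
    - [0, 0.003, 0]
    - [0, 0.003, 0]

```text
clock: 20.5
eef_pos: [0.5173, -0.3481, 0.232]
tool_rot: [0.061, 0.978, -0.013, 0.198]
ft_force: [-0.7, -0.8, -1.9]
grip_width: 0.0353
grasp_force: 60.4
```

```bash
cat > chk.py <<'E'
from h import *
np.set_printoptions(suppress=True,precision=4)
o=bot.get_obs();p,r=o["eef_pos"],R.from_quat(o["tool_rot"]);m=p+r.apply([.0006,0,.0723])-NIP
w=bot.camera("wrist");print("kin mouth",m@X4,m@L,m@A4,"rot",(down(.4).inv()*r).as_rotvec(),"F tool",r.inv().apply(o["ft_force"]))
P=wcloud(w);hsv=cv2.cvtColor(w["image"],cv2.COLOR_RGB2HSV);h,s,v=[hsv[...,i].astype(int) for i in range(3)]
q=P-NIP;q=np.stack([q@X4,q@L,q@A4],-1)
n,l,st,ce=cv2.connectedComponentsWithStats(((h>100)&(h<130)&(s>120)&(v>60)).astype(np.uint8))
for i in range(1,n):
    if st[i,4]>900:
        d=q[l==i];z=np.median(d[:,2]);d=d[abs(d[:,2]-z)<.004];k=np.linalg.lstsq(np.c_[d[:,:2],np.ones(len(d))],d[:,2],rcond=None)[0]
        print("cart z",z,"tilt",k[:2],cv2.minEnclosingCircle((d[:,:2]*1000).astype(np.float32)))
f=q[(abs(q[...,2])<.003)&(np.hypot(q[...,0],q[...,1])<.036)&(s<60)&(v<170)];print("foot L",f[:,1].min(),f[:,1].max())
E
python3 chk.py
```

```text
kin mouth -0.00055847233990322 -0.0003978601392216128 0.03840472595319963 rot [ 0.0002  0.0007 -0.0008] F tool [ 1.2955 -0.8343  1.4809]
cart z 0.09405508316629142 tilt [0.0058 0.0053] ((-0.47143879532814026, 0.4857826828956604), 25.862884521484375)
cart z 0.15746371327586978 tilt [0.0064 0.0036] ((0.5529008507728577, -0.03891230747103691), 16.0052547454834)
foot L -0.031712185781889404 0.03139741849031672
```

Call:
drive_tool:
  slide:
    - [0, 0, 0.01]
    - [0, 0, 0.02]
    - [0, 0, 0.03]
    - [0, 0, 0.04]
    - [0, 0, 0.05]
    - [0, 0, 0.06]
    - [0, 0, 0.07]
    - [0, 0, 0.07]
  rotation:
    - [0, 0, 0]
    - [0, 0, 0]
    - [0, 0, 0]
    - [0, 0, 0]
    - [0, 0, 0]
    - [0, 0, 0]
    - [0, 0, 0]
    - [0, 0, 0]

```text
clock: 21.55
eef_pos: [0.5241, -0.349, 0.2161]
tool_rot: [0.061, 0.978, -0.013, 0.198]
ft_force: [0.3, -0.0, -1.6]
grip_width: 0.0352
grasp_force: 60.4
```

```bash
python3 chk.py
```

```text
kin mouth -0.0004612490365834223 -0.0004825032504356283 0.021128744766439674 rot [ 0.0004  0.0005 -0.0008] F tool [ 0.3461 -0.0089  1.6418]
cart z 0.07680979026967409 tilt [0.0022 0.0052] ((-0.27758359909057617, 0.26299047470092773), 25.76502799987793)
cart z 0.14021621318224964 tilt [0.0071 0.007 ] ((0.5940783619880676, -0.2655186951160431), 16.192468643188477)
foot L -0.030822710379422774 0.03105410449245493
```

Call:
drive_tool:
  slide:
    - [0, 0, 0.006]
    - [0, 0, 0.012]
    - [0, 0, 0.018]
    - [0, 0, 0.024]
    - [0, 0, 0.03]
    - [0, 0, 0.036]
    - [0, 0, 0.042]
    - [0, 0, 0.048]
  rotation:
    - [0, 0, 0]
    - [0, 0, 0]
    - [0, 0, 0]
    - [0, 0, 0]
    - [0, 0, 0]
    - [0, 0, 0]
    - [0, 0, 0]
    - [0, 0, 0]

```text
clock: 22.6
eef_pos: [0.5287, -0.35, 0.2048]
tool_rot: [0.061, 0.978, -0.013, 0.198]
ft_force: [-0.9, -1.7, 1.3]
grip_width: 0.0357
grasp_force: 60.9
```

```bash
python3 chk.py
```

```text
kin mouth -0.0004789047501255955 -0.000921098216969972 0.008875483211707266 rot [ 0.0012  0.0005 -0.0008] F tool [ 0.095  -1.8191 -1.4365]
cart z 0.06439531388959349 tilt [0.0166 0.0017] ((0.1313379406929016, -0.007009919732809067), 25.903018951416016)
cart z 0.1279453644071068 tilt [0.0184 0.0015] ((0.14045287668704987, -0.6048658490180969), 15.999032020568848)
foot L -0.03090868986918055 0.031290219498520906
```

Call:
drive_tool:
  slide:
    - [0, 0, 0.004]
    - [0, 0, 0.008]
    - [0, 0, 0.012]
    - [0, 0, 0.016]
    - [0, 0, 0.02]
    - [0, 0, 0.022]
    - [0, 0, 0.024]
    - [0, 0, 0.024]
  rotation:
    - [0, 0, 0]
    - [0, 0, 0]
    - [0, 0, 0]
    - [0, 0, 0]
    - [0, 0, 0]
    - [0, 0, 0]
    - [0, 0, 0]
    - [0, 0, 0]

```text
clock: 23.65
eef_pos: [0.5312, -0.3503, 0.2003]
tool_rot: [0.061, 0.978, -0.013, 0.199]
ft_force: [-3.1, 0.4, 4.7]
grip_width: 0.0354
grasp_force: 61.3
```

```bash
python3 chk.py
```

```text
kin mouth 0.00012993536856559565 -0.000881775266953873 0.0037087437877672126 rot [ 0.0012 -0.0006 -0.0009] F tool [ 1.0723  0.0095 -5.5784]
cart z 0.059282688399531866 tilt [0.015  0.0004] ((0.41203075647354126, -0.007884138263761997), 25.831560134887695)
cart z 0.12282558512526306 tilt [0.0152 0.0012] ((0.9427140355110168, -0.11364348232746124), 16.13384246826172)
foot L -0.030965936273655743 0.03167018567944882
```

Call:
drive_tool:
  slide:
    - [0, 0, 0.003]
    - [0, 0, 0.006]
    - [0, 0, 0.009]
    - [0, 0, 0.012]
    - [0, 0, 0.012]
    - [0, 0, 0.012]
    - [0, 0, 0.012]
    - [0, 0, 0.012]
  rotation:
    - [0, 0, 0]
    - [0, 0, 0]
    - [0, 0, 0]
    - [0, 0, 0]
    - [0, 0, 0]
    - [0, 0, 0]
    - [0, 0, 0]
    - [0, 0, 0]

```text
clock: 24.7
eef_pos: [0.5327, -0.3506, 0.2003]
tool_rot: [0.061, 0.978, -0.014, 0.2]
ft_force: [-9.4, 2.2, 15.6]
grip_width: 0.0357
grasp_force: 62.7
```

```bash
python3 chk.py
```

```text
kin mouth 0.0017483266947603277 -0.0011373677137006572 0.003153428460439211 rot [ 0.0022 -0.0037 -0.0012] F tool [  2.6659   0.9836 -18.1183]
cart z 0.058987019938454226 tilt [0.0016 0.0001] ((1.4198697805404663, -0.20185260474681854), 25.8355655670166)
cart z 0.1223906870989176 tilt [0.0076 0.0017] ((2.0616955757141113, -0.5536859631538391), 15.983867645263672)
foot L -0.031136801783239222 0.031156552416410375
```

```bash
python3 - <<'E'
from h import *
w=bot.camera("wrist");s=bot.camera("side")
e=np.vstack([cv2.resize(w["image"][130:250,230:410],(510,340)),cv2.resize(s["image"][95:165,290:400],(400,255))[:, :] if 0 else cv2.resize(s["image"][95:165,280:420],(510,255))])
cv2.imwrite("pics/w5.png",e[:,:,::-1])
E
```

```text
(no output)
```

View pics/w5.png

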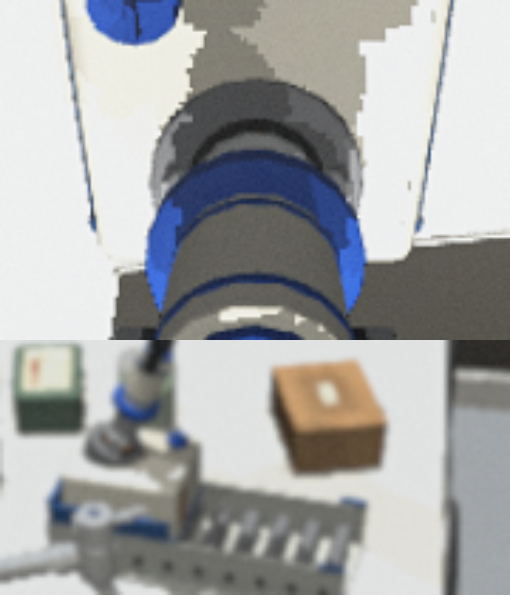

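The wrist crop shows the coupler seated in the fitting, with its lip at (258,150) between the clips. The side view shows the tank still in its bay. Mouth height is about 5–6 mm with about 18 N of push, so I'm handing it in.

```bash
python3 -c "
from workcell import bot
print(bot.job_done())"
```

```text
the job is handed in; nothing more can be done
None
```

I handed the job in at about 25 s with the tank home, the cartridge square on the nipple and still gripped, and about 18 N of push, which should hold the collar at the bottom. The hand-in gave no verdict, and I judged the clips snapped from the mouth's height (about 5–6 mm) and the last picture, not from a direct reading.

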